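# Load and lock the gear arbor

## Task

Load the gear arbor: slide the large cog onto it, collar up, with its wide groove on the arbor's wide master spline, until it is fully home on the seat, then the small cog in the same way on top of it. Finally take the flat blade out of its black rest and slide it edgewise, fully down, into the slot of the holder beside the arbor, so that it stands in a tooth gap of the large cog. Leave everything else on the worktop where it is.

Things in the scene. Friction and masses are not known exactly. Their poses are not given: they have to be found in the camera images.
- arbor_seat (a point): Centre of the seat of the upright gear arbor, on its axis, 14 mm over the worktop: the face the large cog rests on. x points to the arbor's master spline, away from the blade holder. Above it a round core 24 mm in diameter, 52 mm high, top 4 mm tapered, with five splines 42 mm high; the last 10 mm of core are a plain pilot.
- fixture: The fixed steel arbor on its foot (disc 100 dia, 6 mm thick; seat 42 dia); origin on the axis at worktop height, axes as arbor_seat. Splines 72 degrees apart reach 16 mm from the axis: four 5 mm wide, the master spline at +x 11 mm wide (dark dimple on the arbor's end on that side). A cog goes down only wide groove over wide spline; play 1.5 mm sideways, 5 degrees in turning.
- large_cog_center (a point): Centre (on the bore axis, half-way up) of the larger of two steel cogs, lying flat, collar up. Toothed disc 84 mm over its 10 tooth tips, 66 mm at the roots, 12 mm thick; on it a plain round collar, 44 dia x 16 mm high, to grasp; 28 mm high in all. z up; x points to the middle of the wide master groove. Fully home, its centre is 14 mm above arbor_seat.
- large_cog: The same large cog (about 0.22 kg), origin at the middle of its underside. Through bore, 27 mm across the lands, with five grooves 72 degrees apart, bottoms 17.5 mm from the axis: four 7.5 mm wide and one, the master groove at +x, 13.5 mm wide, marked by a dark dimple on the disc by the collar. Lead-in chamfer at the foot. A tooth gap, 16 mm wide, lies at -x.
- small_cog_center (a point): Centre (on the bore axis, half-way up) of the smaller of two steel cogs, lying flat, collar up. Toothed disc 62 mm over its 8 tooth tips, 51 mm at the roots, 10 mm thick; on it a plain round collar, 44 dia x 16 mm high, to grasp; 26 mm high in all. z up; x points to the middle of the wide master groove. Fully home on the large cog's collar, its centre is 41 mm above arbor_seat.
- small_cog: The same small cog (about 0.16 kg), origin at the middle of its underside. Through bore, 27 mm across the lands, with five grooves 72 degrees apart, bottoms 17.5 mm from the axis: four 7.5 mm wide and one, the master groove at +x, 13.5 mm wide, marked by a dark dimple on the disc by the collar. Lead-in chamfer at the foot. 
- lock_slot (a point): Middle of the slot's floor in the blade holder, 72 mm from the arbor's axis on its -x side, 6 mm over the worktop: the seated blade's lower edge has its middle here. x along the slot, towards the arbor. Slot 11 mm wide, 20 mm deep, mouth flared, open towards the arbor, end wall 39.5 mm from here; walls end 16 mm before this point; holder 38 mm wide.
- lock_blade_center (a point): Centre (half-way up) of the flat steel blade, standing on its long edge in the slot of the black rest. x along it, y across its thickness, z up; both ends alike. Middle part 44 long, 8 thick, 48 mm high (grasp across the 8 mm near the top, from above); at each end a nose 5 thick, 24 high from the lower edge makes it 70 mm long.
- lock_blade: The same blade (0.13 kg), origin at the middle of its lower edge. Seated, its lower edge is on the slot's floor (centre 24 mm above lock_slot) and its inner nose stands in a tooth gap of the large cog. Either end may face the arbor.
- blade_rest: Black rest block in which the blade starts, fixed to the worktop, 56 x 40 x 22 mm high, with a slot 11 mm wide along its x axis, open at both ends, floor 4 mm above the worktop. Origin at the middle of its underside.
- bushing_center (a point): Bystander to leave alone (sizes in mm): grey turned bushing, 34 dia x 14 high. Centre, half-way up.
- vee_block_center (a point): Bystander to leave alone (sizes in mm): steel vee block, 45 x 60 x 40 high. Centre, half-way up.
- vial_center (a point): Bystander to leave alone (sizes in mm): small dark dropper bottle, 33 dia x 102 high. Centre, half-way up.
- ring_gauge_center (a point): Bystander to leave alone (sizes in mm): steel setting ring, 54 dia x 16 high. Centre, half-way up.
- plug_gauge_center (a point): Bystander to leave alone (sizes in mm): double-ended plug gauge, 18 dia x 116 long, lying along its y axis. Centre, half-way up.
- hex_key_center (a point): Bystander to leave alone (sizes in mm): hex key, 24 x 97 x 6 high, lying along its y axis. Centre, half-way up.
- micrometer_center (a point): Bystander to leave alone (sizes in mm): micrometer, 41 x 134 x 15 high, lying along its y axis. Centre, half-way up.
- setting_block_center (a point): Bystander to leave alone (sizes in mm): steel setting block with holes, 76 x 50 x 25 high. Centre, half-way up.
Mind the look-alikes: they are no part of the job. Leave any blue or green look-alike of the small_cog alone.

How it is judged:
By the outcome, as a careful person would: the job done as asked, in the order asked, and still so for the second after the job is handed in, with the robot touching nothing.
It also fails if it takes over 72 s, if anything falls off the work surface, if the arm or the gripper's body presses on something with over 40 N, if the wrist force passes 120 N, or if a joint passes its speed limit or range.

## Robot

A 6-joint arm with a two-finger parallel gripper is mounted at the origin on a cart in front of the work surface, level with it; the furniture and walls round the work are solid. World frame = base frame: x ahead of the robot, y to its left, z up, the work surface at z = 0. Lengths are in m, angles in rad, forces in N, time in s.
With the tool pointing down it reaches from about 0.375 to 0.9 m from the base axis. Payload 3.1 kg.
Tool frame: the origin (TCP) lies between the finger pads; the fingertips stand 22 mm ahead of it and the grasp point (between the pads) lies 3 mm ahead of it; z points along the fingers, y is the line along which they close (so a half turn about z gives the same grasp; the last joint's range is limited). The gripper opens to 87 mm and grips with 3 to 60 N. Pads are 19 mm wide; open, the fingers measure 117 mm over their backs; the gripper's body (75 mm by 190 mm) begins 51 mm behind the grasp point.
Start: joints at [1.024, 0.527, 1.433, -0, 1.181, -0.178], TCP at [0.225, 0.583, 0.245] pointing down, gripper open.
Joint ranges: [-3.08, 3.08], [-0.75, 2.2], [0.22, 2.44], [-1.43, 4.57], [0, 2.65], [-2.85, 2.85]. Speed limits (rad/s): [2.79, 2.79, 3.14, 3.14, 3.14, 3.14].

## Interface

Orientations are given as a unit quaternion [x, y, z, w].
In Python, from rig import robot gives the robot as it stands.
- The arm moves only by the tool move_arm, never from a script. Its argument "series" is text: rows parted by semicolons, each of 6 numbers parted by spaces: the shift along the tool's x, y, z in mm, then the turn, a rotation vector about the tool's x, y, z in degrees. In form: dx dy dz ax ay az; .... A call has 1 to 8 rows; each row is the pose to reach, as a shift and turn from the pose commanded when the call began, along the tool's axes at that moment; what a row does not reach only later rows make up. A row lasts 1/12 s, in which the tool goes at most 41.7 mm and 7.16 degrees, less where a joint would pass 70% of its speed; a pose out of reach is approached as far as the arm can. A call with a gripper value outside its range is refused whole. "jaw" is the opening, from 0 (shut) to 1 (fully open), set as the call begins (left out, the last holds). The fingers move at their own pace and stop on an object; "newtons" is the grip in N (left out, the last holds). Time passes only in rows, so rows that repeat a pose let the fingers close. It gives the time, the measured TCP pose, the force, the opening and the grip force at its end, in the units of the state.
- robot.get_obs(): the state, without advancing time (a new reading comes with each control period).
- robot.camera(name): name is "side" or "top" or "wrist"; returns a dict with "img" (420x560x3 uint8, red, green, blue), "mtx" (3x3 intrinsics, pixels), "distortion" ([k1, k2, p1, p2, k3] as OpenCV has them; the pictures are not rectified), "world_to_cam" (4x4, takes a point from world to camera coordinates). Camera axes: x right, y down, z forward; pixel columns grow to the right and rows downward; lengths in m; the calibration is good to about 2 mm. A picture is of the moment at which its call begins. There is no depth.
- robot.hand_in(): hands the job in; it is judged then, once.
Trained networks look in a picture, given as the dict that the camera call returned (one of the last four; its "shot" number tells which), for a name from the list of things; names that differ only in an ending like _2 or _b are one class to them, and where a whole thing is asked for, a point or a joint stands for the part that bears it (a point fixed in the world has none). Each returns a list of dicts, best first, with "p" (0 to 1); they miss things now and then, are a little off and sometimes report something else, mostly with a low value. They report only what shows in the picture. A call takes as long as a camera call. They do not tell look-alikes from the thing itself.
- robot.search_frame(picture, thing): "xyz" ([x, y, z] in m, in world coordinates, good to about 4 mm: the middle of the surface that is visible of it).
- robot.tip_of(picture, thing): "xyz" ([x, y, z] in m, in world coordinates, good to about 4 mm: a listed point, or the origin of a listed thing).
The state is a dict: "time": time; "q": joint angles; "joint_velocities": joint speeds; "joint_torque": joint torques, N m; "position": TCP position; "tool_rot": TCP orientation; "ft_force": force on the tool from outside, world axes, zero at the start; "moment": the same for the moment, N m; "grip_width": finger opening in m; "grip_force": force on a finger pad.
Only numpy, scipy, OpenCV 4.12 (cv2) and the standard library are available. Lean on these libraries where they do the work, as an engineer would, in place of code of your own. Each camera call takes 0.05 s, during which the arm holds its last target. There are 200 camera calls.

## Working session

There is one attempt and no reset: what is moved stays moved. The work goes in short steps, Python scripts to look and compute and a tool call to move; the robot and the scene stay as the last step left them, time stands still between calls to the robot, and variables do not carry over. Pictures are saved under pics/ and viewed, at most 10 in all, crops included, and the job is handed in when it is done.

Besides the shell and the picture viewer there is one more tool, called after "Request:" as name(argument=value, ...), one argument or row to a line, values as JSON. move_arm: Moves the arm, as the interface text tells. Its arguments: {"type":"object","properties":{"series":{"type":"string"},"jaw":{"type":"number"},"newtons":{"type":"number"}},"required":["series"]}

```bash
ls; mkdir -p pics
cat > h.py <<'E'
import numpy as np, cv2
from rig import robot
def ray(c,uv):
    M=np.array(c["world_to_cam"]);K=np.array(c["mtx"]);D=np.array(c["distortion"])
    p=cv2.undistortPoints(np.array([[uv]],float),K,D)[0,0]
    R=M[:3,:3];o=-R.T@M[:3,3];return o,R.T@np.array([p[0],p[1],1.])
def atz(c,uv,z):
    o,d=ray(c,uv);return o+d*(z-o[2])/d[2]
def proj(c,X):
    M=np.array(c["world_to_cam"]);r=cv2.Rodrigues(M[:3,:3])[0]
    return cv2.projectPoints(np.array(X,float).reshape(-1,1,3),r,M[:3,3],np.array(c["mtx"]),np.array(c["distortion"]))[0][:,0]
def save(c,n,crop=None,s=1):
    im=c["img"][:,:,::-1]
    if crop: a,b,e,f=crop; im=im[b:f,a:e]
    cv2.imwrite("pics/"+n,cv2.resize(im,None,fx=s,fy=s,interpolation=cv2.INTER_CUBIC))
E
python3 - <<'E'
from h import *
t=robot.camera("top");s=robot.camera("side")
save(t,"top0.png",None,1.4);save(s,"side0.png",None,1.4)
for n in ["arbor_seat","large_cog_center","small_cog_center","lock_slot","lock_blade_center","blade_rest"]:
    for c,nm in ((t,"top"),(s,"side")):
        for r in robot.tip_of(c,n)[:3]: print(n,nm,np.round(r["xyz"],3),round(r["p"],2),np.round(proj(c,r["xyz"])[0]))
o=robot.get_obs();print(o)
E
```

```text
pics
arbor_seat top [ 0.542 -0.021  0.016] 0.59 [315. 222.]
arbor_seat side [ 0.546 -0.021  0.012] 0.96 [279. 242.]
large_cog_center top [ 0.493 -0.181  0.014] 0.81 [385. 246.]
large_cog_center side [0.75  0.065 0.051] 0.65 [363. 206.]
large_cog_center side [ 0.495 -0.179  0.008] 0.63 [254. 289.]
small_cog_center top [0.524 0.377 0.013] 0.84 [142. 222.]
small_cog_center top [0.556 0.251 0.016] 0.7 [197. 211.]
small_cog_center top [ 0.626 -0.135  0.01 ] 0.69 [364. 189.]
small_cog_center side [0.531 0.152 0.018] 0.89 [271. 205.]
small_cog_center side [0.528 0.378 0.016] 0.54 [269. 172.]
lock_slot top [0.485 0.02  0.005] 0.79 [296. 246.]
lock_slot top [ 0.548 -0.019  0.003] 0.17 [314. 220.]
lock_slot side [0.485 0.023 0.006] 0.91 [251. 236.]
lock_blade_center top [ 0.604 -0.275  0.028] 0.66 [427. 199.]
lock_blade_center top [0.75  0.063 0.05 ] 0.61 [282. 129.]
lock_blade_center top [0.669 0.279 0.006] 0.32 [190. 165.]
lock_blade_center side [ 0.599 -0.273  0.032] 0.78 [314. 310.]
blade_rest top [ 0.605 -0.277 -0.   ] 0.77 [424. 202.]
blade_rest top [ 0.625 -0.135  0.011] 0.63 [364. 190.]
blade_rest side [ 0.603 -0.272  0.002] 0.72 [316. 323.]
{'time': 0.7, 'q': array([ 1.02450766e+00,  5.27443598e-01,  1.43272171e+00, -1.98612306e-05,
        1.18143868e+00, -1.78485979e-01]), 'joint_velocities': array([-1.42695682e-03, -3.15104659e-05, -3.16375699e-04,  6.76119811e-04,
        3.38218658e-04,  1.40316187e-03]), 'joint_torque': array([ 1.44152050e-04, -4.39867008e+01, -1.76949531e+01,  6.32027700e-02,
        5.03703696e-02, -9.06147307e-06]), 'position': array([0.22467471, 0.58317336, 0.24457616]), 'tool_rot': array([ 1.82862808e-01,  9.83138441e-01, -8.55804952e-06,  6.58082916e-06]), 'ft_force': array([ 0.91143875, -0.53320779, -0.0009849 ]), 'moment': array([-0.00200183,  0.02886868,  0.00156892]), 'grip_force': 0.0, 'grip_width': 0.08707939396314801}
```

View pics/top0.png

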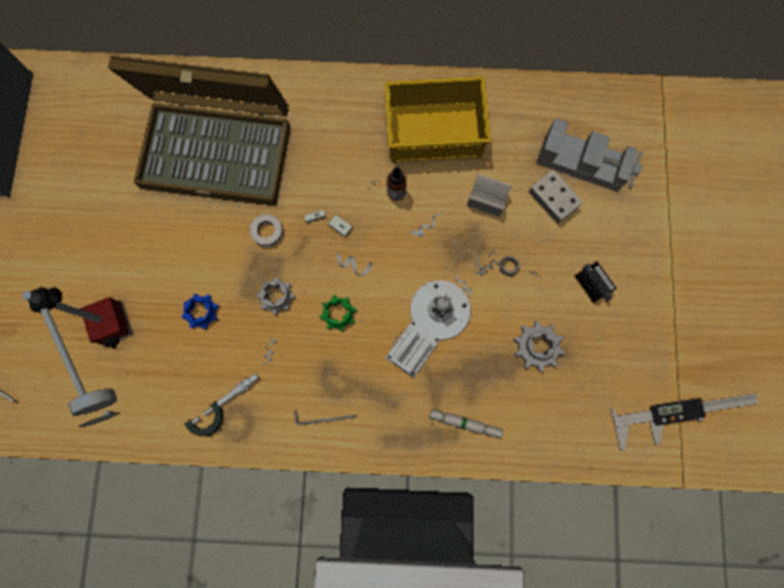

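View pics/side0.png

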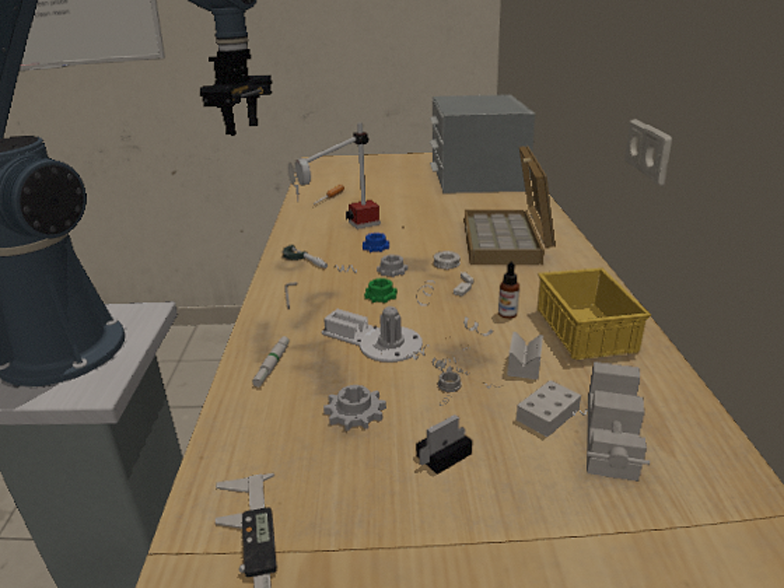

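Top view: arbor at about (442,308), its holder at (412,347), large cog at (540,345), grey small cog at (275,295) between blue and green look-alikes, and the blade in its rest at (597,280). The side view agrees. A dial stand at (100,320) stands near my path, so I'll check its height first.

```bash
cat >> h.py <<'E'
from scipy.spatial.transform import Rotation as Ro
def plan(p,yaw,label=""):
    """p world TCP target, yaw deg of tool x; tool down"""
    o=robot.get_obs();R=Ro.from_quat(o["tool_rot"])
    y=np.radians(yaw);T=Ro.from_matrix(np.array([[np.cos(y),np.sin(y),0],[np.sin(y),-np.cos(y),0],[0,0,-1]]).T)
    d=R.inv().apply(np.array(p)-o["position"])*1000
    rv=np.degrees((R.inv()*T).as_rotvec())
    q6=(np.degrees(np.arctan2(p[1],p[0]))+90-yaw+180)%360-180
    print(label,"shift",np.round(d,1),"turn",np.round(rv,1),"q6",round(q6,1))
def tri(cs,uvs):
    A=[];b=[]
    for c,uv in zip(cs,uvs):
        o,d=ray(c,uv);d/=np.linalg.norm(d);P=np.eye(3)-np.outer(d,d);A.append(P);b.append(P@o)
    return np.linalg.solve(sum(A),sum(b))
E
python3 - <<'E'
from h import *
t=robot.camera("top");s=robot.camera("side");w=robot.camera("wrist")
print(tri([t,s],[(30,213),(258,98)]),tri([t,s],[(66,287),(213,123)]))
M=np.array(w["world_to_cam"]);o=-M[:3,:3].T@M[:3,3];R=Ro.from_quat(robot.get_obs()["tool_rot"]);print("cam in tool",R.inv().apply(o-robot.get_obs()["position"]),R.inv().apply(M[2,:3]),w["mtx"][0][0])
plan((.225,.583,.42),159)
plan((.50,.25,.32),120);plan((.54,.24,.32),120)
E
```

```text
[0.50149405 0.51694697 0.21021127] [0.36641331 0.45927485 0.15151174]
cam in tool [ 0.07735677  0.00057282 -0.13998687] [-2.82142105e-01  2.42518577e-04  9.59372594e-01] 297.2797496234839
 shift [-4.000e-01 -1.000e-01 -1.754e+02] turn [ 0.   0.  -0.1] q6 -0.1
 shift [-376.7 -211.9  -75.4] turn [ 0.   0.  38.9] q6 -3.4
 shift [-417.6 -206.8  -75.4] turn [ 0.   0.  38.9] q6 -6.0
```

Request:
move_arm(
  series="0 0 -40 0 0 0; 0 0 -80 0 0 0; -28 -27 -90 0 0 0; -57 -53 -90 0 0 0; -86 -80 -90 0 0 0; -114 -106 -90 0 0 0; -143 -133 -90 0 0 0; -171 -160 -90 0 0 0",
)

```text
time: 1.52
position: [0.3272, 0.3708, 0.3348]
tool_rot: [0.183, 0.983, 0.0, 0.0]
ft_force: [0.8, -0.6, 0.3]
grip_width: 0.0872
grip_force: 0.0
```

Request:
move_arm(
  series="-28 -26 5 0 0 7; -56 -52 10 0 0 14; -84 -78 15 0 0 21; -112 -104 20 0 0 28; -140 -130 25 0 0 35; -168 -156 30 0 0 42; -196 -182 40 0 0 49; -224 -208 50 0 0 56",
)

```text
time: 2.18
position: [0.4618, 0.096, 0.2848]
tool_rot: [0.625, 0.78, 0.001, 0.001]
ft_force: [0.7, 0.4, 0.8]
grip_width: 0.0868
grip_force: 0.0
```

Run:
```python
from h import *
plan((.53,-.02,.24),90)
```

```text
shift [-128.    41.3   44.9] turn [ 0.1  0.  12.6] q6 -2.2
```

Request:
move_arm(
  series="-32 10 11 0 0 4; -64 20 22 0 0 8; -96 31 34 0 0 12; -128 41 45 0 0 12; -128 41 45 0 0 12; -128 41 45 0 0 12",
)

```text
time: 2.68
position: [0.53, -0.0194, 0.2387]
tool_rot: [0.702, 0.712, -0.0, -0.001]
ft_force: [-0.2, -0.0, 1.1]
grip_width: 0.087
grip_force: 0.0
```

Run:
```python
from h import *
w=robot.camera("wrist");np.save("w1.npy",w,allow_pickle=True)
save(w,"w1.png",None,1.4)
for n in ["arbor_seat","lock_slot","large_cog_center","fixture"]:
    for r in robot.tip_of(w,n)[:3]: print(n,np.round(r["xyz"],4),round(r["p"],2),np.round(proj(w,r["xyz"])[0]))
```

```text
arbor_seat [ 0.5498 -0.0227  0.0113] 0.95 [296. 184.]
arbor_seat [ 0.7435 -0.0943  0.0172] 0.3 [440. 240.]
lock_slot [0.4893 0.0187 0.0091] 0.69 [248. 150.]
lock_slot [ 0.5509 -0.0234  0.0143] 0.29 [297. 185.]
lock_slot [0.3721 0.1605 0.0051] 0.24 [144.  24.]
large_cog_center [ 0.4921 -0.1802  0.0101] 0.82 [252. 292.]
fixture [ 0.5479 -0.0157  0.0019] 0.83 [294. 177.]
```

View pics/w1.png

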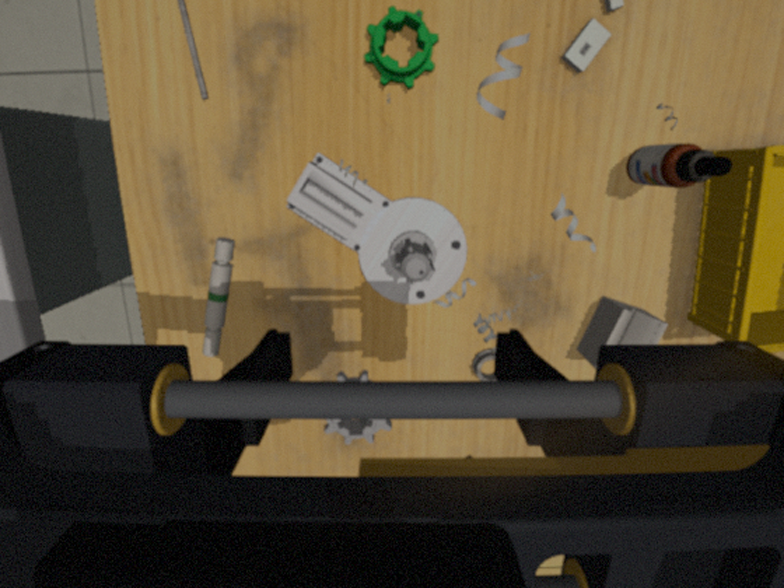

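The arbor foot is at (413,251), its top at (416,265), the holder to upper left with slot from about (303,187) to (355,230), the large cog at (357,410) half hidden by the gripper. Now a closer look at the arbor, then the large cog in the same tool attitude so calibration bias cancels.

Request:
move_arm(
  series="-12 5 25 0 0 0; -25 12 50 0 0 1; -25 12 50 0 0 1; -25 12 50 0 0 1",
)

```text
time: 3.27
position: [0.541, -0.0418, 0.189]
tool_rot: [0.707, 0.707, -0.001, -0.001]
ft_force: [-0.6, -0.2, -0.0]
grip_width: 0.0866
grip_force: 0.0
```

```bash
cat >> h.py <<'E'
def rect(c,cx,cy,z,half=.06,mm=.25):
    """top-down rectified patch at height z: cols = +x world, rows down = -y world"""
    n=int(2*half*1000/mm);g=(np.arange(n)+.5)*mm/1000-half
    X,Y=np.meshgrid(cx+g,cy-g);P=np.stack([X,Y,np.full_like(X,z)],-1).reshape(-1,3)
    uv=proj(c,P).astype(np.float32).reshape(n,n,2)
    return cv2.remap(c["img"][:,:,::-1].copy(),uv[...,0],uv[...,1],cv2.INTER_CUBIC)
E
python3 - <<'E'
from h import *
w=robot.camera("wrist");np.save("w2.npy",w,allow_pickle=True)
for n in ["arbor_seat","lock_slot"]:
    for r in robot.tip_of(w,n)[:1]: print(n,np.round(r["xyz"],4),round(r["p"],2),np.round(proj(w,r["xyz"])[0]))
# panel A plane z=26 mm holder/ rim; panel B plane z=66 top
A=rect(w,.52,-.005,.026,.07,.35);B=rect(w,.546,-.021,.066,.03,.15)
A=cv2.resize(A,(400,400));B=cv2.resize(B,(400,400))
cv2.imwrite("pics/w2r.png",np.hstack([A,B]))
print(robot.get_obs()["position"],robot.get_obs()["tool_rot"])
plan((.494,-.205,.19),90)
E
```

```text
arbor_seat [ 0.5518 -0.0223  0.0142] 0.93 [291. 174.]
[ 0.54222331 -0.0418297   0.19094861] [7.07141962e-01 7.07070993e-01 5.40276513e-04 7.51130075e-04]
 shift [-163.2  -48.2    0.9] turn [ 0.1  0.  -0. ] q6 -22.5
```

View pics/w2r.png

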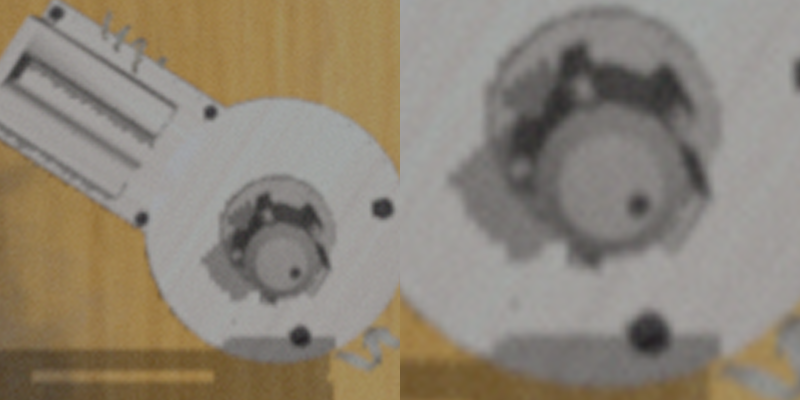

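```bash
cat >> h.py <<'E'
from scipy.ndimage import map_coordinates, gaussian_filter, gaussian_filter1d
from scipy.optimize import least_squares, minimize
def sample(c,P):
    g=gaussian_filter(c["img"].mean(2),.7);uv=proj(c,P.reshape(-1,3));return map_coordinates(g,[uv[:,1],uv[:,0]],order=1).reshape(P.shape[:-1])
def circ(c,cx,cy,z,r,angs,w=.006,sign=None,it=4):
    """fit circle of known radius r at height z by radial edge search; returns centre, rms"""
    a=np.radians(np.array(angs));rr=np.arange(r-w,r+w,.00025)
    for _ in range(it):
        P=np.stack([cx+np.outer(np.cos(a),rr),cy+np.outer(np.sin(a),rr),np.full((len(a),len(rr)),z)],-1)
        G=np.gradient(gaussian_filter1d(sample(c,P),2,axis=1),axis=1);G=np.abs(G) if sign is None else sign*G
        k=G.argmax(1);m=rr[k]
        f=lambda p:m-(r+p[2]+p[0]*np.cos(a)+p[1]*np.sin(a))
        s=least_squares(f,[0,0,0],loss="soft_l1",f_scale=.0005);cx+=s.x[0];cy+=s.x[1]
    return cx,cy,r+s.x[2],np.median(np.abs(f(s.x)))
E
python3 - <<'E'
from h import *
w=np.load("w2.npy",allow_pickle=True).item()
angs=[a for a in range(-180,180,4) if not 95<a%360<200]
print("rim",circ(w,.549,-.021,.006,.05,angs,sign=-1))
print("rim all-sign",circ(w,.549,-.021,.006,.05,[a for a in angs if not 240<a%360<300]))
print("seat",circ(w,.549,-.021,.014,.021,list(range(-10,200,4)),w=.004))
for z,r in((.066,.008),(.062,.012)): print("core",z,circ(w,.549,-.019,z,r,list(range(0,360,6)),w=.003))
# slot
best=[]
for cx,cy in [circ(w,.549,-.021,.006,.05,angs,sign=-1)[:2]]:
  for th in np.arange(-42,-24,.5):
    u=-np.array([np.cos(np.radians(th)),np.sin(np.radians(th))]);v=np.array([-u[1],u[0]])
    s=np.arange(.062,.105,.0005);t=np.arange(-.016,.016,.00025)
    P=np.stack([cx+s[:,None]*u[0]+t*v[0],cy+s[:,None]*u[1]+t*v[1],np.full((len(s),len(t)),.026)],-1)
    pr=sample(w,P).mean(0);best.append((np.abs(np.gradient(pr)).std(),th,pr))
best.sort(key=lambda b:-b[0]);print([(round(b[0],2),b[1]) for b in best[:5]]);
t=np.arange(-.016,.016,.00025);print([ (round(x*1000),int(y)) for x,y in zip(t[::4],best[0][2][::4])])
E
```

```text
rim (np.float64(0.5477089385442782), np.float64(-0.019069264966864004), np.float64(0.04920586840153494), np.float64(0.00019754378726908467))
rim all-sign (np.float64(0.5477396281019863), np.float64(-0.019043469904830926), np.float64(0.04917461604597873), np.float64(0.00016509479907667046))
seat (np.float64(0.5472384055216015), np.float64(-0.018499044231269458), np.float64(0.02128471061076071), np.float64(0.00021094165731851133))
core 0.066 (np.float64(0.5493685225420439), np.float64(-0.019935782463778657), np.float64(0.009079676636338727), np.float64(0.0005037087371798157))
core 0.062 (np.float64(0.5503011853337555), np.float64(-0.019261882125191206), np.float64(0.011857791214673383), np.float64(0.001081629105149192))
[(np.float64(1.42), np.float64(-33.0)), (np.float64(1.41), np.float64(-32.5)), (np.float64(1.41), np.float64(-34.5)), (np.float64(1.41), np.float64(-33.5)), (np.float64(1.4), np.float64(-34.0))]
[(-16, 157), (-15, 157), (-14, 156), (-13, 156), (-12, 154), (-11, 152), (-10, 147), (-9, 140), (-8, 126), (-7, 107), (-6, 100), (-5, 106), (-4, 118), (-3, 132), (-2, 146), (-1, 154), (0, 156), (1, 156), (2, 152), (3, 141), (4, 126), (5, 115), (6, 118), (7, 130), (8, 142), (9, 150), (10, 153), (11, 154), (12, 154), (13, 153), (14, 153), (15, 153)]
```

Request:
move_arm(
  series="-35 -10 0 0 0 0; -70 -21 0 0 0 0; -105 -32 0 0 0 0; -135 -41 0 0 0 0; -163 -48 0 0 0 0; -163 -48 0 0 0 0; -163 -48 0 0 0 0",
)

```text
time: 4.0
position: [0.494, -0.2067, 0.191]
tool_rot: [0.708, 0.706, 0.0, 0.001]
ft_force: [-1.0, 0.7, -0.1]
grip_width: 0.0871
grip_force: 0.0
```

Run:
```python
from h import *
w=robot.camera("wrist");np.save("w3.npy",w,allow_pickle=True)
for n in ["large_cog_center","lock_blade_center","blade_rest"]:
    for r in robot.tip_of(w,n)[:1]: print(n,np.round(r["xyz"],4),round(r["p"],2),np.round(proj(w,r["xyz"])[0]))
print("collar",circ(w,.494,-.181,.028,.022,list(range(0,360,5)),w=.004))
A=rect(w,.494,-.181,.012,.05,.25);B=rect(w,.6,-.275,.052,.06,.3)
cv2.imwrite("pics/w3r.png",np.hstack([A,B]))
print(robot.get_obs()["position"],robot.get_obs()["tool_rot"])
```

```text
large_cog_center [ 0.4944 -0.1796  0.0168] 0.7 [280. 166.]
lock_blade_center [ 0.6006 -0.2766  0.0302] 0.57 [376. 254.]
blade_rest [ 0.6032 -0.271   0.002 ] 0.66 [371. 240.]
collar (np.float64(0.49303770246392886), np.float64(-0.17795128878403488), np.float64(0.020721239656241182), np.float64(0.0007748331472991806))
[ 0.49397263 -0.20411294  0.19005008] [7.06908199e-01 7.07305280e-01 1.71499141e-04 9.69241088e-05]
```

View pics/w3r.png

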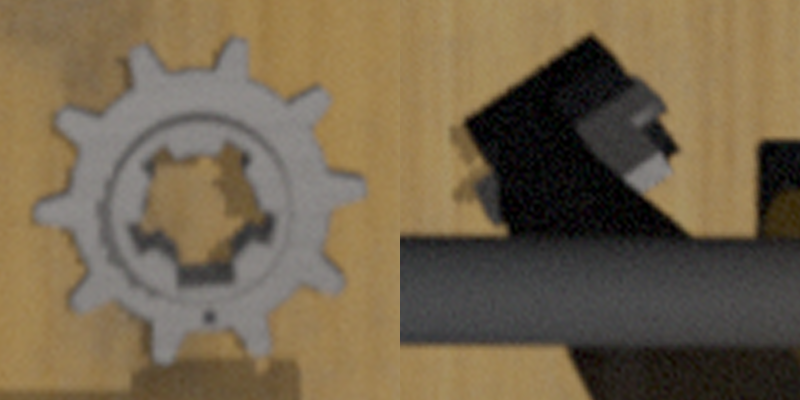

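Left panel: large cog, disc centre (200,200), i.e. (0.494,-0.181), dimple at (209,317), so master groove yaw ≈ -86°. Right panel: black rest with blade, partly hidden by the gripper. The arbor is at (0.5477,-0.019) with yaw ≈ -33.3°. I'll grasp the large cog by its collar.

Request:
move_arm(
  series="10 0 40 0 0 0; 23 0 80 0 0 0; 23 0 115 0 0 0; 23 0 140 0 0 0; 23 0 153 0 0 0; 23 0 153 0 0 0; 23 0 153 0 0 0",
  jaw=1,
)

```text
time: 4.78
position: [0.4938, -0.1813, 0.0362]
tool_rot: [0.707, 0.707, -0.0, -0.001]
ft_force: [-0.6, -0.4, 0.3]
grip_width: 0.087
grip_force: 0.0
```

Request:
move_arm(
  series="0 0 0 0 0 0; 0 0 0 0 0 0; 0 0 0 0 0 0; 0 0 0 0 0 0; 0 0 0 0 0 0; 0 0 0 0 0 0; 0 0 0 0 0 0; 0 0 0 0 0 0",
  jaw=0.4,
  newtons=30,
)

```text
time: 5.45
position: [0.4938, -0.1826, 0.0367]
tool_rot: [0.708, 0.707, 0.0, 0.0]
ft_force: [0.1, -0.3, 1.5]
grip_width: 0.0431
grip_force: 30.0
```

Request:
move_arm(
  series="0 0 -35 0 0 0; 0 0 -70 0 0 -3; 30 10 -90 0 0 -10; 60 20 -90 0 0 -17; 90 30 -90 0 0 -24; 120 40 -90 0 0 -31; 145 48 -90 0 0 -38; 162 54 -90 0 0 -45",
)

```text
time: 6.12
position: [0.5477, -0.018, 0.1263]
tool_rot: [0.38, 0.925, 0.0, -0.001]
ft_force: [-0.4, 0.1, -1.7]
grip_width: 0.0428
grip_force: 30.0
```

Run:
```python
from h import *
plan((.5477,-.019,.117),142.7)
```

```text
shift [-0.7 -0.7  9.3] turn [-0.  -0.1 -7.3] q6 -54.7
```

Request:
move_arm(
  series="0 0 0 0 0 -5; 0 0 10 0 0 -7.7; 0 0 18 0 0 -7.7; 0 0 24 0 0 -7.7; 0 0 28 0 0 -7.7; 0 0 31 0 0 -7.7; 0 0 31 0 0 -7.7",
)

```text
time: 6.7
position: [0.5474, -0.0209, 0.0947]
tool_rot: [0.321, 0.947, -0.0, -0.001]
ft_force: [0.2, 0.7, -1.6]
grip_width: 0.0427
grip_force: 30.0
```

Run:
```python
from h import *
o=robot.get_obs();print(o["position"],o["ft_force"],o["moment"])
w=robot.camera("wrist");A=rect(w,.548,-.019,.088,.05,.25);s=robot.camera("side")
save(w,"w4.png",(180,160,460,360),2.0)
cr=cv2.resize(s["img"][180:270,230:330,::-1],(400,360),interpolation=cv2.INTER_CUBIC);A[:360]=A[:360]
cv2.imwrite("pics/w4r.png",np.hstack([A,np.vstack([cr,np.zeros((40,400,3),np.uint8)])]))
```

```text
[ 0.54742496 -0.02085141  0.09471067] [ 0.17907056  0.65802404 -1.59004563] [-0.0308798   0.06415129 -0.01562451]
```

View pics/w4r.png

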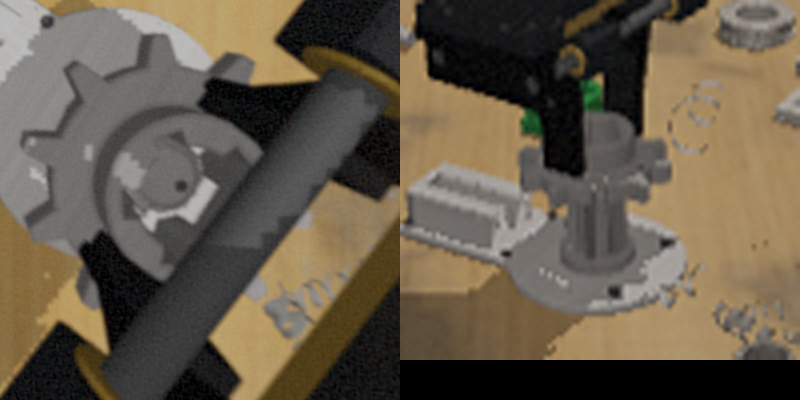

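The pilot has entered the bore with no contact force: panel left shows the arbor end at (165,180) inside the collar, and the side view shows the cog around the arbor top. Continuing down gently.

Request:
move_arm(
  series="0 0 3 0 0 0; 0 0 6 0 0 0; 0 0 8 0 0 0; 0 0 10 0 0 0; 0 0 10 0 0 0",
)

```text
time: 7.22
position: [0.5477, -0.0206, 0.0851]
tool_rot: [0.32, 0.947, -0.0, -0.0]
ft_force: [-0.6, 0.0, -2.3]
grip_width: 0.0431
grip_force: 30.0
```

Request:
move_arm(
  series="0 0 5 0 0 0; 0 0 10 0 0 0; 0 0 15 0 0 0; 0 0 20 0 0 0; 0 0 25 0 0 0; 0 0 30 0 0 0; 0 0 33 0 0 0; 0 0 33 0 0 0",
)

```text
time: 7.88
position: [0.5475, -0.0205, 0.0517]
tool_rot: [0.32, 0.947, -0.0, -0.001]
ft_force: [0.3, -0.2, -2.4]
grip_width: 0.0432
grip_force: 30.0
```

Request:
move_arm(
  series="0 0 0.7 0 0 0; 0 0 1.4 0 0 0; 0 0 2 0 0 0; 0 0 2 0 0 0",
)

```text
time: 8.22
position: [0.5482, -0.0207, 0.0507]
tool_rot: [0.32, 0.947, 0.0, 0.0]
ft_force: [-1.1, 0.1, -2.1]
grip_width: 0.0432
grip_force: 30.0
```

Request:
move_arm(
  series="0 0 0.7 0 0 0; 0 0 1.5 0 0 0; 0 0 1.5 0 0 0",
)

```text
time: 8.47
position: [0.5482, -0.0207, 0.0506]
tool_rot: [0.32, 0.947, -0.0, 0.001]
ft_force: [-1.9, 0.3, 8.4]
grip_width: 0.0432
grip_force: 30.0
```

Request:
move_arm(
  series="0 0 -1.5 0 0 0; 0 0 -1.5 0 0 0; 0 0 -1.5 0 0 0; 0 0 -1.5 0 0 0; 0 0 -4 0 0 0; 0 0 -30 0 0 0; 0 0 -70 0 0 0; 0 0 -110 0 0 0",
  jaw=1,
)

```text
time: 9.13
position: [0.5468, -0.0204, 0.159]
tool_rot: [0.32, 0.947, -0.0, -0.002]
ft_force: [1.1, -0.7, 0.3]
grip_width: 0.0846
grip_force: 0.0
```

Request:
move_arm(
  series="20 28 -15 0 0 6.5; 41 57 -30 0 0 13; 62 86 -30 0 0 19.5; 83 116 -30 0 0 26; 104 145 -30 0 0 32.5; 124 174 -30 0 0 39; 144 202 -30 0 0 46; 144 202 -30 0 0 52.6",
)

```text
time: 9.8
position: [0.5558, 0.2333, 0.1892]
tool_rot: [0.707, 0.707, 0.002, -0.001]
ft_force: [-0.0, 0.3, -0.4]
grip_width: 0.0868
grip_force: 0.0
```

Request:
move_arm(
  series="0 0 0 0 0 0; 0 0 0 0 0 0; 0 0 0 0 0 0",
)

```text
time: 10.05
position: [0.556, 0.2265, 0.1888]
tool_rot: [0.706, 0.708, -0.0, -0.0]
ft_force: [0.4, -0.1, -1.1]
grip_width: 0.0868
grip_force: 0.0
```

Run:
```python
from h import *
o=robot.get_obs();print(o["position"],o["tool_rot"])
w=robot.camera("wrist");np.save("w5.npy",w,allow_pickle=True)
for r in robot.tip_of(w,"small_cog_center")[:3]: print(np.round(r["xyz"],4),round(r["p"],2),np.round(proj(w,r["xyz"])[0]))
A=rect(w,.556,.251,.010,.05,.25);B=rect(w,.548,-.019,.042,.05,.25)
s=robot.camera("side");B=cv2.resize(s["img"][195:265,240:310,::-1],(400,400),interpolation=cv2.INTER_CUBIC)
cv2.imwrite("pics/w5r.png",np.hstack([A,B]))
```

```text
[0.55595199 0.22647181 0.18884665] [ 7.06378351e-01  7.07834308e-01 -4.52086313e-04 -1.10822461e-04]
[0.5611 0.2584 0.0131] 0.97 [285. 162.]
[0.5334 0.1492 0.0145] 0.85 [261. 256.]
[0.5251 0.3801 0.015 ] 0.57 [248.  35.]
```

View pics/w5r.png

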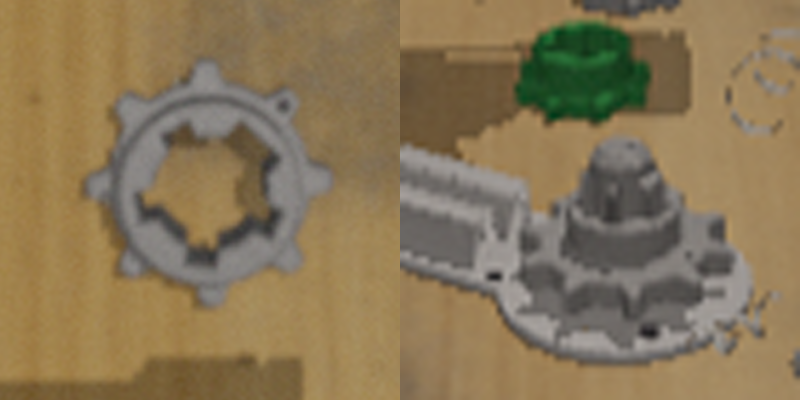

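The large cog sits home (side panel). The grey small cog is centred at panel px (208,183), i.e. (0.5581,0.2553). Its dimple at (284,104) gives yaw ≈ 46.3°. Grasping it.

Request:
move_arm(
  series="10 1 40 0 0 0; 20 2 80 0 0 0; 28 2 115 0 0 0; 28 2 140 0 0 0; 28 2 154 0 0 0; 28 2 154 0 0 0; 28 2 154 0 0 0; 28 2 154 0 0 0",
)

```text
time: 10.87
position: [0.5593, 0.255, 0.0361]
tool_rot: [0.707, 0.707, 0.001, 0.001]
ft_force: [0.7, -0.6, 0.1]
grip_width: 0.0872
grip_force: 0.0
```

Request:
move_arm(
  series="0 0 0 0 0 0; 0 0 0 0 0 0; 0 0 0 0 0 0; 0 0 0 0 0 0; 0 0 0 0 0 0; 0 0 0 0 0 0; 0 0 0 0 0 0; 0 0 0 0 0 0",
  jaw=0.4,
  newtons=30,
)

```text
time: 11.53
position: [0.5581, 0.2554, 0.0351]
tool_rot: [0.707, 0.707, 0.0, 0.0]
ft_force: [-0.3, 0.4, 1.7]
grip_width: 0.0431
grip_force: 30.0
```

Run:
```python
from h import *
print(robot.get_obs()["position"])
plan((.5477,-.0195,.135),10.4)
```

```text
[0.55813448 0.25535174 0.03507916]
 shift [-274.8  -10.6  -99.9] turn [ 0.  -0.  79.6] q6 77.6
```

Request:
move_arm(
  series="0 0 -35 0 0 0; 0 0 -70 0 0 0; -15 0 -95 0 0 0; -45 -2 -100 0 0 0; -75 -3 -100 0 0 0; -105 -4 -100 0 0 0; -135 -5 -100 0 0 0; -165 -6 -100 0 0 0",
)

```text
time: 12.2
position: [0.5516, 0.0891, 0.1349]
tool_rot: [0.707, 0.707, -0.0, -0.0]
ft_force: [0.9, -0.3, -1.5]
grip_width: 0.043
grip_force: 30.0
```

Request:
move_arm(
  series="-25 -1 0 0 0 7; -50 -2 0 0 0 14; -75 -3 0 0 0 21; -95 -4 0 0 0 28; -110 -5 0 0 0 35; -110 -5 0 0 0 42; -110 -5 0 0 0 49; -110 -5 0 0 0 56",
)

```text
time: 12.87
position: [0.5469, -0.0202, 0.1347]
tool_rot: [0.957, 0.289, -0.0, -0.0]
ft_force: [0.1, -0.4, -1.5]
grip_width: 0.0433
grip_force: 30.0
```

Request:
move_arm(
  series="0 0 0 0 0 7; 0 0 0 0 0 14; 0 0 0 0 0 20; 0 0 0 0 0 23.6; 0 0 0 0 0 23.6; 0 0 0 0 0 23.6",
)

```text
time: 13.37
position: [0.547, -0.0196, 0.1348]
tool_rot: [0.996, 0.092, -0.0, -0.0]
ft_force: [0.5, -0.2, -1.3]
grip_width: 0.0431
grip_force: 30.0
```

Run:
```python
from h import *
plan((.5477,-.0195,.101),10.4)
```

```text
shift [ 0.7  0.  33.8] turn [-0.   0.   0.1] q6 77.6
```

Request:
move_arm(
  series="0.5 0 15 0 0 0; 0.5 0 28 0 0 0; 0.5 0 34 0 0 0; 0.5 0 38 0 0 0; 0.5 0 41 0 0 0; 0.5 0 41 0 0 0",
)

```text
time: 13.87
position: [0.5476, -0.0196, 0.0937]
tool_rot: [0.996, 0.091, -0.0, -0.0]
ft_force: [-0.0, 0.2, -1.4]
grip_width: 0.043
grip_force: 30.0
```

Request:
move_arm(
  series="0 0 2 0 0 0; 0 0 4 0 0 0; 0 0 6 0 0 0; 0 0 8 0 0 0; 0 0 8 0 0 0",
)

```text
time: 14.28
position: [0.5476, -0.0196, 0.0858]
tool_rot: [0.996, 0.091, -0.0, -0.0]
ft_force: [-1.1, -0.3, -1.5]
grip_width: 0.0433
grip_force: 30.0
```

Request:
move_arm(
  series="0 0 3 0 0 0; 0 0 6 0 0 0; 0 0 8 0 0 0; 0 0 9 0 0 0; 0 0 10 0 0 0; 0 0 10 0 0 0",
)

```text
time: 14.78
position: [0.5476, -0.0195, 0.077]
tool_rot: [0.996, 0.091, -0.0, -0.0]
ft_force: [-1.5, -0.1, 6.2]
grip_width: 0.0427
grip_force: 30.0
```

Both cogs are home (contact at TCP z = 0.077, as expected). Releasing, then off to the blade.

Request:
move_arm(
  series="0 0 -1 0 0 0; 0 0 -1 0 0 0; 0 0 -1 0 0 0; 0 0 -1 0 0 0; 0 0 -4 0 0 0; 0 0 -25 0 0 0; 0 0 -60 0 0 0; 0 0 -95 0 0 0",
  jaw=1,
)

```text
time: 15.45
position: [0.5467, -0.0194, 0.171]
tool_rot: [0.996, 0.091, -0.002, -0.001]
ft_force: [0.6, -0.4, 0.2]
grip_width: 0.0843
grip_force: 0.0
```

Request:
move_arm(
  series="-2 37 -15 0 0 -3; -4 75 -28 0 0 -6; -6 113 -28 0 0 -9; -8 150 -28 0 0 -13; -11 188 -28 0 0 -17; -14 225 -28 0 0 -21; -16 255 -28 0 0 -23.6; -16 271 -28 0 0 -23.6",
)

```text
time: 16.12
position: [0.5811, -0.2935, 0.1991]
tool_rot: [0.956, 0.292, 0.0, 0.001]
ft_force: [0.9, -0.6, 0.3]
grip_width: 0.087
grip_force: 0.0
```

Request:
move_arm(
  series="0 0 0 0 0 0; 0 0 0 0 0 0; 0 0 0 0 0 0",
)

```text
time: 16.37
position: [0.5804, -0.2876, 0.1987]
tool_rot: [0.956, 0.293, -0.0, -0.001]
ft_force: [0.4, 1.6, 0.3]
grip_width: 0.0871
grip_force: 0.0
```

Run:
```python
from h import *
o=robot.get_obs();print(o["position"],o["tool_rot"])
w=robot.camera("wrist");np.save("w6.npy",w,allow_pickle=True)
for n in ("lock_blade_center","blade_rest"):
  for r in robot.tip_of(w,n)[:1]: print(n,np.round(r["xyz"],4),round(r["p"],2))
A=rect(w,.602,-.275,.052,.05,.25)
s=robot.camera("side");B=cv2.resize(s["img"][195:265,240:310,::-1],(400,400),interpolation=cv2.INTER_CUBIC)
cv2.imwrite("pics/w6r.png",np.hstack([A,B]))
```

```text
[ 0.58044609 -0.28756679  0.19866675] [ 9.56191421e-01  2.92740003e-01 -4.33613621e-04 -1.03400835e-03]
lock_blade_center [ 0.5984 -0.2757  0.0298] 0.68
blade_rest [ 0.6003 -0.2728  0.0033] 0.7
```

View pics/w6r.png

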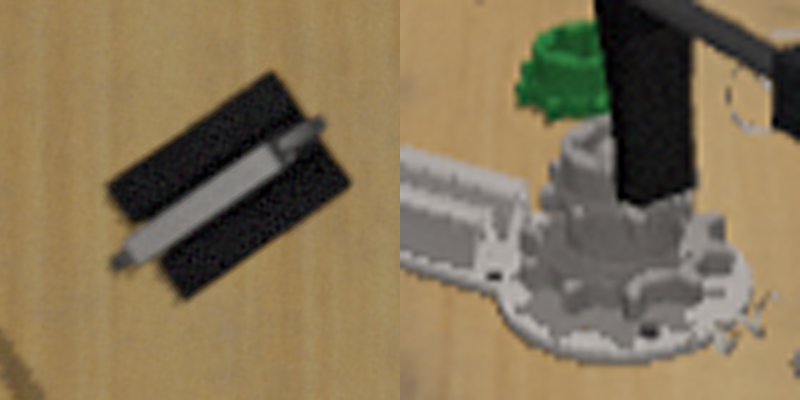

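Run:
```python
from h import *
w=np.load("w6.npy",allow_pickle=True).item()
A=rect(w,.602,-.275,.052,.05,.25);g=A.astype(int);gray=g.mean(2)
sat=g.max(2)-g.min(2)
m=((gray>70)&(sat<40)).astype(np.uint8);m[:60]=0;m[320:]=0;m[:,:90]=0;m[:,360:]=0
m=cv2.morphologyEx(m,cv2.MORPH_OPEN,np.ones((9,9)))
n,l,st,ce=cv2.connectedComponentsWithStats(m);k=1+st[1:,4].argmax();print(st[k],ce[k])
ys,xs=np.nonzero(l==k);r=cv2.minAreaRect(np.stack([xs,ys],1).astype(np.float32));print(r)
cx,cy=r[0];print(.602+(cx-200)*.00025,-.275-(cy-200)*.00025)
pc=np.linalg.svd(np.stack([xs-xs.mean(),-(ys-ys.mean())]) @ np.stack([xs-xs.mean(),-(ys-ys.mean())]).T)[0][:,0];print(np.degrees(np.arctan2(pc[1],pc[0])))
plan((.6035,-.2748,.062),34)
```

```text
[ 123  145  157  121 5733] [200.37955695 205.28013257]
((199.8507080078125, 204.69866943359375), (37.18638229370117, 182.1793975830078), 54.372093200683594)
0.601962677001953 -0.27617466735839846
-145.31885803588577
 shift [ 25.7   2.3 137.2] turn [-0.   0.   0.1] q6 31.5
```

Panel left: blade top face runs from (130,247) to (283,150), centre ≈ (0.603,-0.2755), yaw ≈ 34.8°. Descending to grasp.

Request:
move_arm(
  series="10 1 40 0 0 -0.8; 20 2 80 0 0 -0.8; 25.5 2.5 110 0 0 -0.8; 25.5 2.5 130 0 0 -0.8; 25.5 2.5 142 0 0 -0.8; 25.5 2.5 142 0 0 -0.8; 25.5 2.5 142 0 0 -0.8",
  jaw=0.6,
)

```text
time: 17.15
position: [0.6037, -0.2765, 0.0572]
tool_rot: [0.954, 0.3, -0.0, -0.0]
ft_force: [0.4, -0.3, 0.5]
grip_width: 0.0544
grip_force: 0.0
```

Request:
move_arm(
  series="0 0 0 0 0 0; 0 0 0 0 0 0; 0 0 0 0 0 0; 0 0 0 0 0 0; 0 0 0 0 0 0; 0 0 0 0 0 0; 0 0 0 0 0 0; 0 0 0 0 0 0",
  jaw=0,
  newtons=15,
)

```text
time: 17.82
position: [0.6036, -0.2768, 0.0571]
tool_rot: [0.954, 0.299, -0.0, -0.0]
ft_force: [-0.5, -0.0, 2.2]
grip_width: 0.0077
grip_force: 15.0
```

Request:
move_arm(
  series="0 0 -20 0 0 0; 0 0 -50 0 0 0; 0 0 -85 0 0 0; 10 -40 -90 0 0 0; 19 -79 -90 0 0 0; 28 -118 -90 0 0 0; 38 -157 -90 0 0 0; 47 -196 -90 0 0 0",
  newtons=40,
)

```text
time: 18.48
position: [0.5291, -0.0876, 0.147]
tool_rot: [0.954, 0.299, -0.0, -0.0]
ft_force: [0.4, 1.2, -0.3]
grip_width: 0.0075
grip_force: 40.0
```

Request:
move_arm(
  series="6 -25 0 0 0 7; 12 -50 0 0 0 14; 18 -75 0 0 0 21; 24 -100 0 0 0 28; 27 -114 0 0 0 35; 27 -114 0 0 0 42; 27 -114 0 0 0 49; 27 -114 0 0 0 56",
)

```text
time: 19.15
position: [0.487, 0.0205, 0.147]
tool_rot: [0.983, -0.186, -0.0, 0.0]
ft_force: [0.5, -0.1, -0.9]
grip_width: 0.0076
grip_force: 40.0
```

Request:
move_arm(
  series="0 0 15 0 0 6; 0 0 30 0 0 12.1; 0 0 45 0 0 12.1; 0 0 55 0 0 12.1; 0 0 55 0 0 12.1; 0 0 55 0 0 12.1",
)

```text
time: 19.65
position: [0.487, 0.02, 0.0916]
tool_rot: [0.958, -0.286, -0.001, 0.0]
ft_force: [-1.2, 0.3, -1.1]
grip_width: 0.008
grip_force: 40.0
```

Run:
```python
from h import *
o=robot.get_obs();print(o["position"],o["tool_rot"],o["ft_force"])
plan((.4875,.0205,.060),-33.3)
w=robot.camera("wrist");np.save("w7.npy",w,allow_pickle=True)
A=rect(w,.4875,.0205,.026,.06,.3)
s=robot.camera("side");B=cv2.resize(s["img"][190:260,215:285,::-1],(400,400),interpolation=cv2.INTER_CUBIC)
cv2.imwrite("pics/w7r.png",np.hstack([A,B]))
```

```text
[0.48699595 0.01995462 0.09162031] [ 9.58175100e-01 -2.86181637e-01 -7.36917379e-04  7.45832668e-05] [-1.1758506   0.30066508 -1.09266957]
 shift [ 0.2 -0.8 31.6] turn [0.  0.1 0. ] q6 125.7
```

View pics/w7r.png

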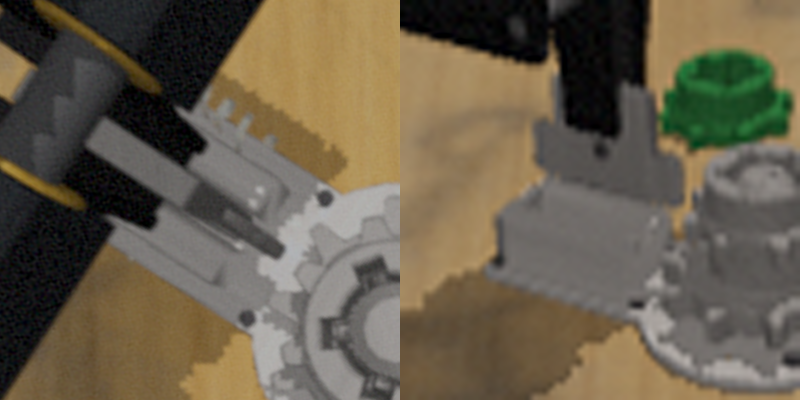

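Blade hangs over the slot, aligned, with a tooth gap of the large cog facing the nose (about (285,250)). Lowering step by step with force checks.

Request:
move_arm(
  series="0 0 5 0 0 0; 0 0 10 0 0 0; 0 0 13 0 0 0; 0 0 16 0 0 0; 0 0 18 0 0 0; 0 0 18 0 0 0",
)

```text
time: 20.25
position: [0.487, 0.02, 0.0736]
tool_rot: [0.958, -0.286, -0.0, 0.0]
ft_force: [0.2, -0.9, -2.1]
grip_width: 0.0077
grip_force: 40.0
```

Request:
move_arm(
  series="0 0 3 0 0 0; 0 0 6 0 0 0; 0 0 9 0 0 0; 0 0 12 0 0 0; 0 0 13 0 0 0; 0 0 13 0 0 0",
)

```text
time: 20.75
position: [0.487, 0.02, 0.0606]
tool_rot: [0.958, -0.286, -0.0, 0.0]
ft_force: [-0.4, -0.1, -1.5]
grip_width: 0.008
grip_force: 40.0
```

Request:
move_arm(
  series="0 0 0.8 0 0 0; 0 0 1.6 0 0 0; 0 0 2.4 0 0 0; 0 0 2.4 0 0 0",
)

```text
time: 21.08
position: [0.4875, 0.0199, 0.0591]
tool_rot: [0.958, -0.286, 0.0, -0.0]
ft_force: [-0.5, 0.2, 2.8]
grip_width: 0.0079
grip_force: 40.0
```

Request:
move_arm(
  series="0 0 0 0 0 0; 0 0 0 0 0 0; 0 0 0 0 0 0; 0 0 0 0 0 0; 0 0 -5 0 0 0; 0 0 -30 0 0 0; 0 0 -65 0 0 0; 0 0 -100 0 0 0",
  jaw=0.5,
)

```text
time: 21.75
position: [0.4863, 0.0201, 0.1592]
tool_rot: [0.958, -0.286, -0.002, 0.0]
ft_force: [-0.6, 0.2, 0.2]
grip_width: 0.0424
grip_force: 0.0
```

Request:
move_arm(
  series="-15 0 -30 0 0 0; -30 0 -60 0 0 0; -30 0 -60 0 0 0; -30 0 -60 0 0 0; -30 0 -60 0 0 0",
)

```text
time: 22.17
position: [0.4621, 0.0364, 0.2185]
tool_rot: [0.958, -0.286, 0.0, 0.0]
ft_force: [-0.2, 0.6, -0.4]
grip_width: 0.0435
grip_force: 0.0
```

Run:
```python
from h import *
w=robot.camera("wrist");s=robot.camera("side")
for n,c in (("lock_blade_center",w),("lock_blade_center",s),("small_cog_center",s),("large_cog_center",s)):
  for r in robot.tip_of(c,n)[:2]: print(n,np.round(r["xyz"],4),round(r["p"],2))
A=rect(w,.51,.0,.04,.07,.35);B=cv2.resize(s["img"][190:270,215:295,::-1],(400,400),interpolation=cv2.INTER_CUBIC)
cv2.imwrite("pics/w8r.png",np.hstack([A,B]))
```

```text
lock_blade_center [0.4826 0.0209 0.0308] 0.76
lock_blade_center [0.481  0.0205 0.0326] 0.84
lock_blade_center [ 0.6028 -0.2746  0.0008] 0.41
small_cog_center [ 0.5469 -0.02    0.0535] 0.86
small_cog_center [0.5346 0.1509 0.0211] 0.79
large_cog_center [ 0.548  -0.0152  0.0245] 0.67
large_cog_center [ 0.6252 -0.1312  0.0105] 0.55
```

View pics/w8r.png

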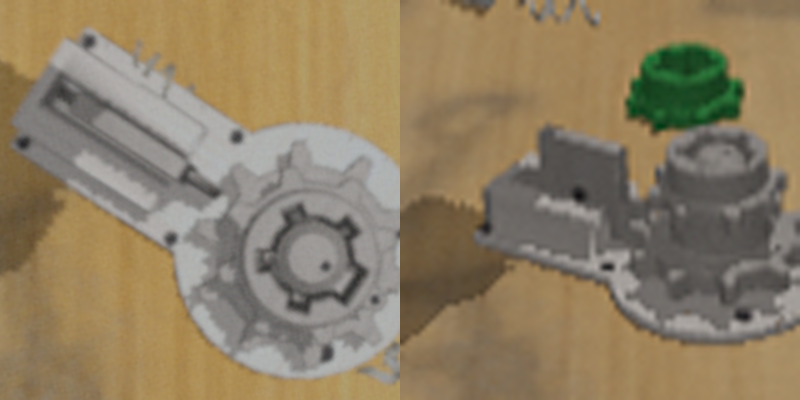

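The view shows the blade down in the slot with its nose at (210,190) by the large cog, and both cogs stacked home. I'll check numerically how far the nose reaches into the gap.

Run:
```python
from h import *
w=robot.camera("wrist")
angs=[a for a in range(-180,180,4) if not 95<a%360<200]
r=circ(w,.548,-.019,.006,.05,angs,sign=-1);print("rim",r)
cx,cy=r[:2];u=np.array([np.cos(np.radians(146.7)),np.sin(np.radians(146.7))]);v=np.array([-u[1],u[0]])
for z,s0,s1 in((.054,.044,.1),(.030,.028,.056)):
  s=np.arange(s0,s1,.001);t=np.arange(-.0015,.0016,.0005)
  P=np.stack([cx+s[:,None]*u[0]+t*v[0],cy+s[:,None]*u[1]+t*v[1],np.full((len(s),len(t)),z)],-1)
  print(z,[(round(a*1000),int(b)) for a,b in zip(s,sample(w,P).mean(1))])
t=np.arange(-.012,.0121,.001)
for z,ss in((.054,(.056,.066,.08)),(.026,(.038,.040))):
  for s in ss:
    P=np.stack([cx+s*u[0]+t*v[0],cy+s*u[1]+t*v[1],np.full(len(t),z)],-1);print(z,s,sample(w,P).astype(int))
```

```text
rim (np.float64(0.5477783081612179), np.float64(-0.019098438571679244), np.float64(0.04928990043396132), np.float64(4.416563155541439e-05))
0.054 [(44, 101), (45, 103), (46, 104), (47, 102), (48, 95), (49, 83), (50, 83), (51, 105), (52, 133), (53, 148), (54, 152), (55, 152), (56, 151), (57, 149), (58, 148), (59, 148), (60, 147), (61, 147), (62, 147), (63, 147), (64, 146), (65, 146), (66, 146), (67, 146), (68, 146), (69, 146), (70, 146), (71, 146), (72, 145), (73, 145), (74, 145), (75, 145), (76, 145), (77, 145), (78, 143), (79, 142), (80, 141), (81, 141), (82, 140), (83, 138), (84, 132), (85, 119), (86, 108), (87, 104), (88, 103), (89, 103), (90, 103), (91, 103), (92, 103), (93, 101), (94, 95), (95, 86), (96, 81), (97, 79), (98, 76), (99, 72), (100, 69)]
0.03 [(28, 152), (29, 151), (30, 146), (31, 135), (32, 129), (33, 136), (34, 150), (35, 159), (36, 156), (37, 140), (38, 115), (39, 93), (40, 83), (41, 86), (42, 90), (43, 93), (44, 97), (45, 99), (46, 101), (47, 102), (48, 104), (49, 102), (50, 94), (51, 83), (52, 83), (53, 102), (54, 127), (55, 145)]
0.054 0.056 [176 176 176 175 171 159 136 119 125 144 152 153 152 149 144 134 126 121
 110 109 118 124 127 137 153]
0.054 0.066 [175 175 174 172 167 154 131 113 120 138 147 147 146 145 141 132 124 120
 108 108 118 124 129 142 159]
0.054 0.08 [173 172 170 166 158 143 120 106 114 134 143 143 141 139 135 127 121 118
 108 105 115 124 128 135 148]
0.026 0.038 [148 145 139 134 131 131 130 129 127 121 115 111 115 127 144 159 167 169
 171 171 169 165 160 154 147]
0.026 0.04 [163 158 154 153 154 154 153 147 136 119  99  83  77  83 101 125 138 143
 147 149 155 164 169 167 160]
```

```bash
python3 -c "
from rig import robot
print(robot.hand_in())"
```

```text
the job is handed in; nothing more can be done
None
```

I loaded both cogs onto the arbor and seated the blade in the holder, then handed the job in at about 22 s of the 72 s; the blade's nose ends about 38 mm from the axis, inside the large cog's tooth gap, but no verdict came back.

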